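# Set the ampoule tray at the yellow flip stop

## Robot

A 7-joint arm with a two-finger parallel gripper is mounted at the origin on the work surface. World frame = base frame: x ahead of the robot, y to its left, z up, the work surface at z = 0. Lengths are in m, angles in degrees, forces in N, time in s.
With the tool pointing down it reaches from about 0.4 to 0.75 m from the base axis. Payload 19.5 kg.
Tool frame: the origin (TCP) lies between the finger pads; the fingertips stand 25 mm ahead of it and the grasp point (between the pads) lies 6 mm ahead of it (manip.tips_ahead is the distance from the TCP to the fingertips, in m); z points along the fingers, y is the line along which they close (so a half turn about z gives the same grasp; the last joint's range is limited). The gripper opens to 85 mm and grips with 20 to 120 N. Pads are 22 mm wide; open, the fingers measure 114 mm over their backs; the gripper's body (76 mm by 85 mm) begins 54 mm behind the grasp point. The pads swing forward as they close: fully open they stand 13 mm farther back than shut.
Start: joints at [68.371, 40.479, -1.581, 85.061, 1.261, 54.483, -4.326], TCP at [0.189, -0.543, 0.256] pointing down, gripper open.
Joint ranges: [-155.06, 155.06], [-18.47, 123.98], [-90, 86.84], [0, 140.48], [-83.41, 263.41], [0, 116], [-161.91, 161.91]. Speed limits (degrees/s): [108.29, 108.29, 147.25, 147.25, 172.46, 172.46, 172.46].

## Interface

Orientations are given as a 3x3 rotation matrix whose columns are the frame's x, y, z axes.
In Python, from station import manip, vision, sign_off, spotter gives the robot as it stands. The module is installed in compiled form; this text tells all that it offers.
- The arm moves only by the tool carry_out, never from a script. Its argument "increments" is a list of rows, each a list of 6 numbers: the shift along the tool's x, y, z scaled (see below), then the turn, a rotation vector about the tool's x, y, z scaled (see below). A call has 1 to 8 rows; each row shifts and turns the commanded pose from where the row before left it, along the tool's axes as they then stand; what a row does not reach is not made up. The controller multiplies each number of a shift by 30 mm and each number of a turn by 0.12 rad. A row lasts 1/12 s, in which the tool goes at most 41.7 mm and 7.16 degrees, less where a joint would pass 70% of its speed; a pose out of reach is approached as far as the arm can. A call with a number of a shift or a turn outside -1 to 1 is refused whole. A call with a gripper value outside its range is refused whole. "gripper" is the opening, from -1 (shut) to 1 (fully open), so that 0 is half open, set as the call begins (left out, the last holds). The fingers move at their own pace and stop on an object; "newtons" is the grip in N (left out, the last holds). Time passes only in rows, so rows that do not move let the fingers close. It gives the time, the measured TCP pose, the force, the opening and the grip force at its end, in the units of the state.
- manip.get_state(): the state, without advancing time (a new reading comes with each control period).
- vision.snapshot(name): name is "scene" or "top" or "wrist"; returns a dict with "img" (384x512x3 uint8, red, green, blue), "depth" (384x512 float32, m along the optical axis (not along the pixel's ray), 0 where there is no reading), "fx", "fy", "cx", "cy" (pixels), "distortion" ([k1, k2, p1, p2, k3] as OpenCV has them; the pictures are not rectified), "R" (3x3) and "t" (3): a world point X has camera coordinates R X + t; the wrist camera has in their place "hand_eye" (4x4, takes a point from camera to tool coordinates, whose origin is the TCP and whose axes are the flange's). Camera axes: x right, y down, z forward; pixel columns grow to the right and rows downward; lengths in m; the calibration is good to about 2 mm. A picture is of the moment at which its call begins: read the wrist's pose just before it.
- sign_off(): hands the job in; it is judged then, once.
Trained networks look in a picture, given as the dict that the camera call returned (one of the last four; its "shot" number tells which), for a name from the list of things; names that differ only in an ending like _2 or _b are one class to them, and where a whole thing is asked for, a point or a joint stands for the part that bears it (a point fixed in the world has none). Each returns a list of dicts, best first, with "p" (0 to 1); they miss things now and then, are a little off and sometimes report something else, mostly with a low value. They report only what shows in the picture. A call takes as long as a camera call. They do not tell look-alikes from the thing itself.
- spotter.boxes_of(thing, picture): "position" ([x, y, z] in m, in world coordinates, good to about 4 mm: the middle of the surface that is visible of it).
- spotter.trace(thing, picture): "region" (384x512 bool, what is visible of it).
The state is a dict: "time_s": time; "joints": joint angles; "qd": joint speeds; "joint_torque": joint torques, N m; "eef_pos": TCP position; "tcp_rot": TCP orientation; "wrist_force": force on the tool from outside, world axes, zero at the start; "wrist_torque": the same for the moment, N m; "finger_gap": finger opening in m; "grasp_force": force on a finger pad.
Only numpy, scipy, OpenCV 4.12 (cv2) and the standard library are available. Lean on these libraries where they do the work, as an engineer would, in place of code of your own. Each camera call takes 0.05 s, during which the arm holds its last target. There are 200 camera calls.

## Task

Set the ampoule tray at the yellow stop: first flip the yellow stop flag all the way down so that it lies across the track, then push the tray along the track, without lifting it, until its end gently meets the yellow flag and its long side lies flush against the fence. Leave the red flag up, and do not disturb the pill bottle, the spatula or the mortar.

Things in the scene. Friction and masses are not known exactly. Their poses are not given: they have to be found in the camera images.
- track: Fixed track: grey bed 128 wide x 470 long, top 10 mm above the shelf; steel fence 8 thick, top at 34 mm, along the robot's side, the other side open. Origin at shelf level; x across, away from fence and robot; y along the track to the robot's left, where the tray starts; z up. Fence inner face: x = -55 mm; bed x -63 to +65, y -190 to +280 mm.
- tray: Loose white plastic ampoule tray, 70 (x) x 110 (y) x 50 mm high, about 0.35 kg, on the bed. Two rows of amber ampoules reach 76 mm above its underside, 14 mm or more inside its end walls and 11 mm inside its side walls. Origin: centre of its underside; axes as the track's within 0.1 rad at the start, with a gap to the fence. It slides when pushed on its walls.
- tray_lead (a point): Centre of the tray's leading end wall (outer face, towards the stops), 25 mm above its underside.
- tray_trail (a point): Centre of the tray's trailing end wall (outer face, away from the stops), 25 mm above its underside.
- tray_side (a point): Centre of the tray's long side wall that faces the fence (outer face), 25 mm above its underside.
- stop_yellow: Fixed dark bracket of the yellow stop, 23 x 42 x 50 mm, on the robot's side of the fence. Origin at shelf level under its hinge, at track x = -74 mm; axes parallel to the track's. The hinge axis runs along y, 42 mm above the origin. Yellow and red stops are alike, 100 to 145 mm apart along the track, and change places from run to run.
- flag_yellow (a joint): Yellow flag's angle, rad: 0 = fully down, level across the track 42 mm above the shelf, at its limit; 1.57 upright; 2.5 leaning farthest back to the robot; starts at 1.95 to 2.35. Paddle 95 mm long from the hinge axis, 22 wide, 10 thick; its side faces are y = +-11 mm of the bracket. Stiff hinge (0.12 N m): stays where left, so push it over, then press it right down.
- flag_yellow_tip (a point): Free end of the yellow flag, 95 mm from the hinge axis, in the middle of its width and thickness.
- stop_red: Fixed dark bracket of the red stop, same as the yellow one: origin at shelf level under its hinge.
- flag_red (a joint): Angle of the red flag, rad, as for the yellow one; starts between 1.95 and 2.35 and must stay up. Up, it leans back clear of the track, so that the tray passes it.
- bottle: Blue plastic pill bottle, 56 mm across, 100 high, standing beyond the track. Origin: centre of its underside.
- mortar: Speckled stoneware mortar 108 mm across, 65 high, with its pestle (to about 107 mm high), beyond the track. Origin: centre of its underside.
- spatula: Steel pill counting spatula with black handle, 172 mm long, 10 high, lying beyond the track, roughly along it. Origin: where blade and handle meet, at its underside.
- vise: Fixed green cast-iron bench vise, 175 x 130 mm overall, gripping a clear ampoule rack, to 192 mm high, on the robot's left. Origin: centre of its base's underside.
Not all that is in view belongs to the job. What is shaped like the stop_red but green, purple or turquoise is not meant.

How it is judged:
By the outcome, as a careful person would: the job done as asked, in the order asked, and still so for the second after the job is handed in, with the robot touching nothing.
It also fails if it takes over 64 s, if anything falls off the work surface, if the arm or the gripper's body presses on something with over 40 N, if the wrist force passes 120 N, or if a joint passes its speed limit or range.

## Working session

There is one attempt and no reset: what is moved stays moved. The work goes in short steps, Python scripts to look and compute and a tool call to move; the robot and the scene stay as the last step left them, time stands still between calls to the robot, and variables do not carry over. Pictures are saved under pics/ and viewed, at most 10 in all, crops included, and the job is handed in when it is done.

Besides the shell and the picture viewer there is one more tool, called after "Request:" by a JSON object that holds its "name" and its "arguments", one argument or row to a line. carry_out: Moves the arm, as the interface text tells. Its arguments: {"type":"object","properties":{"increments":{"type":"array"},"gripper":{"type":"number"},"newtons":{"type":"number"}},"required":["increments"]}

```bash
mkdir -p pics
cat > h.py <<'E'
import numpy as np, cv2
from station import manip, vision, spotter
def world(s,uv,d=None):
    K=np.array([[s['fx'],0,s['cx']],[0,s['fy'],s['cy']],[0,0,1]])
    uv=np.asarray(uv,float).reshape(-1,1,2)
    n=cv2.undistortPoints(uv,K,np.array(s['distortion'],float)).reshape(-1,2)
    if d is None:
        p=uv.reshape(-1,2).round().astype(int); d=s['depth'][p[:,1],p[:,0]]
    c=np.c_[n,np.ones(len(n))]*np.asarray(d)[:,None]
    if 'R' in s: return (c-np.array(s['t']))@np.array(s['R'])
    H=np.array(s['hand_eye']); c=c@H[:3,:3].T+H[:3,3]
    st=manip.get_state(); return c@np.array(st['tcp_rot']).T+np.array(st['eef_pos'])
def save(s,name): cv2.imwrite('pics/'+name,s['img'][:,:,::-1])
def region_pts(s,r):
    v,u=np.nonzero(r&(s['depth']>0)); return world(s,np.c_[u,v])
E
python3 - <<'E'
from h import *
np.set_printoptions(precision=4,suppress=True)
ims=[]
for c in ['scene','top']:
    s=vision.snapshot(c); save(s,c+'0.png')
    for t in ['track','tray','stop_yellow','flag_yellow','stop_red','flag_red','bottle','mortar','spatula','vise']:
        for b in spotter.boxes_of(t,s)[:4]: print(c,t,round(b['p'],2),np.array(b['position']))
st=manip.get_state();print(st['time_s'],st['eef_pos'],st['tcp_rot'],st['finger_gap'])
E
```

```text
scene track 0.9 [ 0.5882 -0.0524  0.012 ]
scene track 0.32 [0.7308 0.0291 0.0024]
scene track 0.3 [0.568  0.1529 0.0503]
scene tray 0.74 [0.5668 0.1518 0.0489]
scene tray 0.59 [ 0.4935 -0.0403  0.087 ]
scene stop_yellow 0.57 [ 0.5084 -0.1544  0.0692]
scene stop_yellow 0.44 [ 0.5027 -0.0379  0.0724]
scene flag_yellow 0.8 [ 0.4996 -0.1538  0.0821]
scene stop_red 0.88 [ 0.4552 -0.3184  0.0504]
scene stop_red 0.74 [0.5653 0.1517 0.0519]
scene stop_red 0.59 [ 0.5028 -0.0372  0.0712]
scene stop_red 0.59 [0.364  0.0558 0.0499]
scene flag_red 0.55 [ 0.4935 -0.04    0.081 ]
scene flag_red 0.54 [ 0.4775 -0.3113  0.0453]
scene flag_red 0.51 [0.3967 0.0588 0.0457]
scene bottle 0.86 [0.7457 0.1951 0.0677]
scene mortar 0.71 [ 0.7425 -0.1019  0.0503]
scene spatula 0.82 [0.7305 0.0266 0.0011]
scene vise 0.96 [0.4362 0.4264 0.09  ]
top track 0.85 [ 0.5827 -0.008   0.0087]
top tray 0.81 [0.5455 0.1666 0.0415]
top stop_yellow 0.59 [ 0.5096 -0.1476  0.0691]
top flag_yellow 0.48 [ 0.4982 -0.1522  0.0836]
top flag_yellow 0.21 [0.412  0.4248 0.1373]
top stop_red 0.92 [ 0.3735 -0.129   0.0447]
top stop_red 0.65 [ 0.5006 -0.0321  0.0633]
top stop_red 0.58 [ 0.4582 -0.3085  0.0478]
top flag_red 0.7 [ 0.382  -0.1323  0.0468]
top flag_red 0.66 [0.3883 0.0638 0.0463]
top flag_red 0.66 [ 0.4717 -0.3067  0.0481]
top flag_red 0.62 [ 0.4922 -0.036   0.0967]
top bottle 0.86 [0.7267 0.2148 0.0984]
top mortar 0.65 [ 0.7512 -0.1138  0.0468]
top mortar 0.34 [ 0.4936 -0.1525  0.0848]
top spatula 0.88 [0.7175 0.0274 0.0002]
top vise 0.82 [0.4107 0.4241 0.1385]
top vise 0.74 [ 0.7528 -0.1109  0.0462]
top vise 0.17 [ 0.5094 -0.148   0.0696]
1.1 [ 0.1895 -0.5429  0.2563] [[ 0.9442  0.3295  0.    ]
 [ 0.3295 -0.9442  0.0001]
 [ 0.     -0.0001 -1.    ]] 0.08539767305537856
```

```bash
cd pics; ls
```

```text
scene0.png
top0.png
```

View pics/scene0.png

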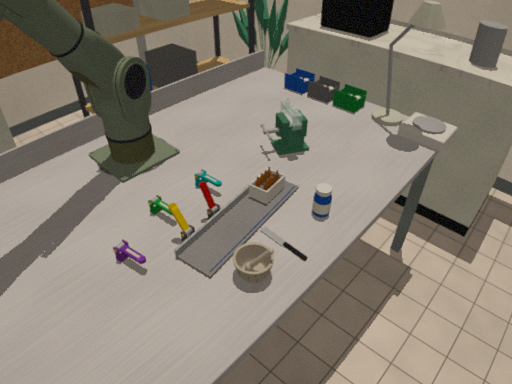

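View pics/top0.png

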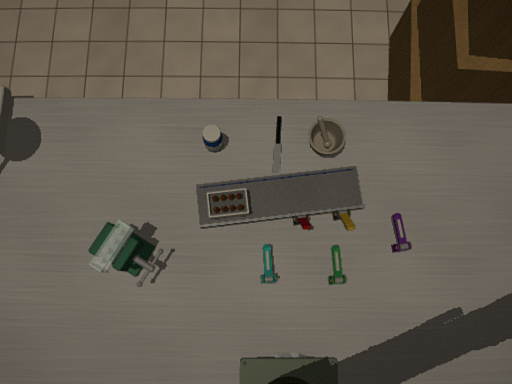

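The scene view shows the red flag at about (211,198) and the yellow at (180,220). In the top view red is at (303,222), yellow at (345,218) and the tray at (228,203). The look-alikes in the top view are turquoise (268,263), green (337,265) and purple (400,232). I choose yellow at (345,218).

Run:
```python
from h import *
np.set_printoptions(precision=4,suppress=True)
s=vision.snapshot('top')
r=spotter.trace('track',s)[0]['region']; P=region_pts(s,r)
v,u=np.nonzero(r); m=P[abs(P[:,2]-.010)<.004]; print(len(P),len(m))
def rect(P,z):
    (c,wh,a)=cv2.minAreaRect(P[:,:2].astype(np.float32)); print(z,np.array(c),np.array(wh),a); print(cv2.boxPoints((c,wh,a)))
rect(m,'bed'); 
f=P[(P[:,2]>.026)&(P[:,2]<.042)]; print('fence',len(f)); 
if len(f)>10:
    vx,vy,x0,y0=cv2.fitLine(f[:,:2].astype(np.float32),cv2.DIST_HUBER,0,.01,.01).ravel(); print('line',vx,vy,x0,y0,np.degrees(np.arctan2(-vx,vy)))
for t in ['tray','stop_yellow','stop_red','flag_yellow']:
    for q in spotter.trace(t,s)[:2]:
        T=region_pts(s,q['region']); print(t,q['p'],len(T),T.min(0),T.max(0)); 
        if t=='tray': rect(T[T[:,2]>.03],t)
# colour masks
hsv=cv2.cvtColor(s['img'],cv2.COLOR_RGB2HSV)
for n,lo,hi in [('yel',18,32),('red',0,8)]:
    k=(hsv[...,0]>=lo)&(hsv[...,0]<=hi)&(hsv[...,1]>150)&(hsv[...,2]>60); k[:195]=0;k[260:]=0;k[:,:280]=0;k[:,380:]=0
    T=region_pts(s,k); print(n,len(T)); rect(T,n); print(T[np.argsort(T[:,2])][::max(1,len(T)//12)])
big=cv2.resize(s['img'][170:260,180:380],None,fx=4,fy=4,interpolation=cv2.INTER_CUBIC); cv2.imwrite('pics/crop1.png',np.clip(big[:,:,::-1]*1.6,0,255).astype(np.uint8))
```

```text
6114 4602
bed [0.5748 0.0225] [0.1303 0.4714] 7.345958709716797
[[ 0.48    0.2479]
 [ 0.5403 -0.2196]
 [ 0.6695 -0.203 ]
 [ 0.6092  0.2646]]
fence 517
line 0.13105796 -0.99137473 0.5142869 0.021723783 -172.46927
tray 0.82 1034 [0.5054 0.1143 0.0144] [0.5881 0.2248 0.0916]
tray [0.5466 0.1695] [0.0711 0.1076] 6.831104755401611
[[0.5049 0.2187]
 [0.5177 0.1119]
 [0.5883 0.1203]
 [0.5755 0.2271]]
stop_yellow 0.64 234 [ 0.4665 -0.1746  0.0009] [ 0.5318 -0.129   0.1287]
stop_red 0.96 386 [ 0.3312 -0.1646  0.0023] [ 0.4341 -0.1124  0.0582]
stop_red 0.84 424 [ 0.4203 -0.3458 -0.0031] [ 0.5213 -0.2918  0.0581]
flag_yellow 0.57 199 [ 0.4665 -0.1945 -0.0073] [ 0.5341 -0.1372  0.1287]
yel 150
yel [ 0.4972 -0.0902] [0.1496 0.0527] 88.50568389892578
[[ 0.4689 -0.1643]
 [ 0.5216 -0.1657]
 [ 0.5255 -0.0162]
 [ 0.4728 -0.0148]]
[[ 0.5112 -0.0576  0.0438]
 [ 0.5183 -0.1472  0.0577]
 [ 0.5064 -0.143   0.0634]
 [ 0.5107 -0.1551  0.0721]
 [ 0.5073 -0.1486  0.0769]
 [ 0.5007 -0.1548  0.0853]
 [ 0.4971 -0.1506  0.0918]
 [ 0.4935 -0.1519  0.0984]
 [ 0.4872 -0.1448  0.1057]
 [ 0.4708 -0.1487  0.1102]
 [ 0.4753 -0.1502  0.1166]
 [ 0.4747 -0.1518  0.1215]
 [ 0.4692 -0.1536  0.1244]]
red 33
red [ 0.4878 -0.0383] [0.0413 0.0191] 7.719836711883545
[[ 0.4661 -0.0316]
 [ 0.4686 -0.0506]
 [ 0.5095 -0.045 ]
 [ 0.507  -0.0261]]
[[ 0.507  -0.0261  0.0524]
 [ 0.4975 -0.0445  0.0824]
 [ 0.4761 -0.0496  0.1249]
 [ 0.4733 -0.0313  0.1257]
 [ 0.4732 -0.0338  0.1265]
 [ 0.4707 -0.0415  0.1268]
 [ 0.4756 -0.0311  0.1277]
 [ 0.4705 -0.0362  0.128 ]
 [ 0.4705 -0.0439  0.1284]
 [ 0.4755 -0.0335  0.1288]
 [ 0.4702 -0.0334  0.1298]
 [ 0.4677 -0.0436  0.1302]
 [ 0.4727 -0.0359  0.1308]
 [ 0.4727 -0.041   0.1312]
 [ 0.4727 -0.046   0.1319]
 [ 0.4726 -0.0434  0.1326]
 [ 0.475  -0.0432  0.1342]]
```

View pics/crop1.png

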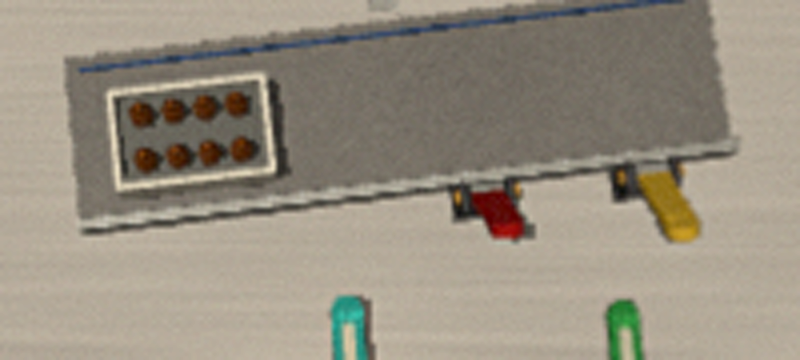

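The crop confirms the yellow stop at about (665,200) and red at (500,210), with the blue line on the open edge as decoration only. In the track frame, the origin is about (0.580,-0.022) with yaw 7.5°. The yellow stop is at y≈-0.116, red at y≈-0.003, and the tray at (-0.008, 0.194). Next I move behind the yellow flag.

Request:
{"name": "carry_out", "arguments": {
  "increments": [
    [0.5,-0.6,0,0,0,0.85],
    [0.8,-0.95,0,0,0,0.85],
    [0.8,-0.95,0,0,0,0],
    [0.8,-0.95,0,0,0,0],
    [0.8,-0.95,0,0,0,0],
    [0.8,-0.95,0,0,0,0],
    [0.8,-0.95,0,0,0,0],
    [0.8,-0.95,0,0,0,0]
  ],
  "gripper": -1,
  "newtons": 40
}}

```text
time_s: 2.07
eef_pos: [0.3354, -0.2976, 0.2565]
tcp_rot: [[0.991, 0.131, 0.0], [0.131, -0.991, -0.0], [0.0, 0.0, -1.0]]
wrist_force: [0.8, -0.7, -0.3]
finger_gap: 0.0005
grasp_force: 0.0
```

```bash
cat >> h.py <<'E'
YAW=np.radians(7.5); O=np.array([.5797,-.0222]); RT=np.array([[np.cos(YAW),-np.sin(YAW)],[np.sin(YAW),np.cos(YAW)]])
def loc(P): P=np.atleast_2d(P); return np.c_[(P[:,:2]-O)@RT,P[:,2]]
def to(goal):
    st=manip.get_state(); p=np.array(st['eef_pos']); R=np.array(st['tcp_rot'])
    g=np.r_[O+RT@np.array(goal[:2]),goal[2]]; print('t',st['time_s'],'loc',loc(p).round(4),'yaw',np.degrees(np.arctan2(R[1,0],R[0,0])).round(2),'zaxis',R[:,2].round(3),'F',np.round(st['wrist_force'],1),'gap',round(st['finger_gap'],4)); print('units',(R.T@(g-p)/.03).round(2))
E
python3 -c "
from h import *
to([-.165,-.116,.125])"
```

```text
t 2.0667 loc [[-0.2782 -0.2412  0.2565]] yaw 7.54 zaxis [ 0. -0. -1.] F [ 0.8 -0.7 -0.3] gap 0.0005
units [ 3.78 -4.17  4.38]
```

Request:
{"name": "carry_out", "arguments": {
  "increments": [
    [0.8,-0.9,0,0,0,0],
    [0.8,-0.9,0,0,0,0],
    [0.8,-0.9,0.3,0,0,0],
    [0.8,-0.9,0.6,0,0,0],
    [0.5,-0.5,0.9,0,0,0],
    [0,0,0.9,0,0,0],
    [0,0,0.9,0,0,0],
    [0,0,0.7,0,0,0]
  ]
}}

```text
time_s: 2.73
eef_pos: [0.4285, -0.1622, 0.1257]
tcp_rot: [[0.991, 0.132, -0.001], [0.132, -0.991, 0.0], [-0.001, -0.0, -1.0]]
wrist_force: [0.8, -0.5, 0.6]
finger_gap: -0.0002
grasp_force: 0.0
```

```bash
python3 -c "
from h import *
to([-.165,-.116,.125])
s=vision.snapshot('wrist'); save(s,'w1.png')
h=cv2.cvtColor(s['img'],cv2.COLOR_RGB2HSV)
k=(h[...,0]>=18)&(h[...,0]<=32)&(h[...,1]>150)&(h[...,2]>60)
L=loc(region_pts(s,k)); L=L[(L[:,2]>.03)&(L[:,2]<.15)]; print(len(L))
for z in np.arange(.04,.14,.01):
  q=L[abs(L[:,2]-z)<.005]
  if len(q)>5: print(z.round(3),len(q),np.percentile(q[:,0],[3,97]).round(4),np.percentile(q[:,1],[3,97]).round(4))
"
```

```text
t 2.7333 loc [[-0.1681 -0.119   0.1257]] yaw 7.61 zaxis [-0.001  0.    -1.   ] F [ 0.8 -0.5  0.6] gap -0.0002
units [ 0.1  -0.1   0.02]
7006
0.04 433 [-0.1874 -0.0683] [-0.253  -0.0234]
0.05 336 [-0.1834 -0.0716] [-0.2506 -0.025 ]
0.06 561 [-0.0829 -0.0764] [-0.13   -0.1095]
0.07 615 [-0.0894 -0.0834] [-0.13 -0.11]
0.08 708 [-0.0961 -0.0898] [-0.13   -0.1101]
0.09 800 [-0.1025 -0.0961] [-0.13 -0.11]
0.1 968 [-0.1091 -0.1024] [-0.13   -0.1099]
0.11 1219 [-0.1241 -0.109 ] [-0.13   -0.1098]
0.12 1366 [-0.1271 -0.1156] [-0.1286 -0.1109]
```

View pics/w1.png

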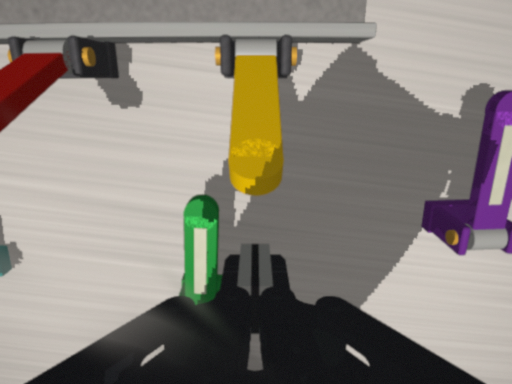

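The wrist view shows the yellow flag at (255,120), right ahead of the closed fingers at (255,260). The red flag is well to the left at (30,90). I measure the flag at track y≈-0.120 and about 123°, and now push it over.

Request:
{"name": "carry_out", "arguments": {
  "increments": [
    [0.4,0,0,0,0,0],
    [0.4,0,0,0,0,0],
    [0.5,0,0,0,0,0],
    [0.5,0,0,0,0,0],
    [0.5,0,0,0,0,0],
    [0.5,0,0,0,0,0],
    [0.5,0,0,0,0,0],
    [0.5,0,0,0,0,0]
  ]
}}

```text
time_s: 3.45
eef_pos: [0.5421, -0.1477, 0.1282]
tcp_rot: [[0.991, 0.131, -0.0], [0.131, -0.991, 0.0], [-0.0, -0.0, -1.0]]
wrist_force: [-2.6, -0.5, -0.6]
finger_gap: 0.0003
grasp_force: 0.9
```

Request:
{"name": "carry_out", "arguments": {
  "increments": [
    [0.35,0,0.25,0,0,0],
    [0.35,0,0.3,0,0,0],
    [0.2,0,0.35,0,0,0],
    [0.2,0,0.35,0,0,0],
    [0.1,0,0.3,0,0,0],
    [0,0,0.2,0,0,0],
    [0,0,0.1,0,0,0],
    [0,0,0,0,0,0]
  ]
}}

```text
time_s: 4.12
eef_pos: [0.5771, -0.143, 0.072]
tcp_rot: [[0.991, 0.131, -0.0], [0.131, -0.991, 0.0], [-0.0, -0.0, -1.0]]
wrist_force: [0.3, 2.8, 4.4]
finger_gap: 0.0
grasp_force: 1.7
```

Contact now reads 4 N upward, so I press down in small steps.

Request:
{"name": "carry_out", "arguments": {
  "increments": [
    [0,0,0.05,0,0,0],
    [0,0,0.05,0,0,0],
    [0,0,0,0,0,0]
  ]
}}

```text
time_s: 4.37
eef_pos: [0.5772, -0.1431, 0.0711]
tcp_rot: [[0.991, 0.131, 0.001], [0.131, -0.991, 0.0], [0.001, -0.0, -1.0]]
wrist_force: [-10.8, 4.7, 45.1]
finger_gap: 0.0003
grasp_force: 22.4
```

Request:
{"name": "carry_out", "arguments": {
  "increments": [
    [0,0,-0.5,0,0,0],
    [0,0,-1,0,0,0],
    [0,0,-1,0,0,0],
    [0,-0.5,-1,0,0,0],
    [0,-1,-0.5,0,0,0],
    [0.2,-1,0,0,0,0],
    [0.4,-1,0,0,0,0],
    [0.4,-1,0,0,0,0]
  ]
}}

```text
time_s: 5.03
eef_pos: [0.5889, -0.0041, 0.1893]
tcp_rot: [[0.991, 0.131, 0.0], [0.131, -0.991, 0.0], [0.0, -0.0, -1.0]]
wrist_force: [1.1, 0.2, -1.0]
finger_gap: 0.0001
grasp_force: 0.0
```

```bash
python3 -c "
from h import *
to([.07,.194,.19])
s=vision.snapshot('top')
h=cv2.cvtColor(s['img'],cv2.COLOR_RGB2HSV)
k=(h[...,0]>=16)&(h[...,0]<=34)&(h[...,1]>120)&(h[...,2]>50)
L=loc(region_pts(s,k)); L=L[(abs(L[:,1]+.12)<.02)&(abs(L[:,0])<.12)]
print(len(L))
for x in np.arange(-.09,.03,.01):
  q=L[abs(L[:,0]-x)<.005]
  if len(q): print(x.round(3),len(q),np.median(q[:,2]).round(4),q[:,1].min().round(4),q[:,1].max().round(4))
for q in spotter.trace('tray',s)[:1]:
  T=loc(region_pts(s,q['region'])); T=T[T[:,2]>.045]; print(cv2.minAreaRect(T[:,:2].astype(np.float32)),T.min(0),T.max(0))
save(s,'top2.png')
"
```

```text
t 5.0333 loc [[0.0115 0.0168 0.1893]] yaw 7.51 zaxis [ 0.  0. -1.] F [ 1.1  0.2 -1. ] gap 0.0001
units [ 1.95 -5.91 -0.02]
34
-0.07 1 0.0478 -0.1254 -0.1254
-0.06 7 0.0471 -0.1301 -0.1251
-0.05 11 0.0474 -0.1314 -0.1242
-0.04 7 0.0491 -0.1309 -0.1257
-0.03 6 0.0491 -0.131 -0.1279
-0.02 2 0.0492 -0.1297 -0.1289
((-0.007996028289198875, 0.19353047013282776), (0.10947626084089279, 0.07145422697067261), 89.41943359375) [-0.04359135  0.13849818  0.04500014] [0.02820971 0.24809559 0.09080362]
```

The flag is level, with its top at about 48 mm. Next I go to the open side of the tray.

Request:
{"name": "carry_out", "arguments": {
  "increments": [
    [0.4,-1,0,0,0,0],
    [0.4,-1,0,0,0,0],
    [0.4,-1,0,0,0,0],
    [0.3,-1,0,0,0,0],
    [0.2,-1,0,0,0,0],
    [0,-0.9,0.5,0,0,0],
    [0,0,1,0,0,0],
    [0,0,1,0,0,0]
  ]
}}

```text
time_s: 5.8
eef_pos: [0.6162, 0.1782, 0.1133]
tcp_rot: [[0.991, 0.133, 0.001], [0.133, -0.991, 0.001], [0.001, -0.001, -1.0]]
wrist_force: [1.1, 0.2, -0.8]
finger_gap: -0.0
grasp_force: 0.0
```

Request:
{"name": "carry_out", "arguments": {
  "increments": [
    [0,0,0.9,0,0,0],
    [0,0,0.9,0,0,0],
    [0,0,0,0,0,0]
  ]
}}

```text
time_s: 6.05
eef_pos: [0.6142, 0.1757, 0.0552]
tcp_rot: [[0.991, 0.131, -0.007], [0.131, -0.991, -0.002], [-0.007, 0.001, -1.0]]
wrist_force: [-1.0, 0.3, -0.8]
finger_gap: 0.0001
grasp_force: 0.0
```

```bash
python3 -c "
from h import *
to([.026,.1935,.06])"
```

```text
t 6.05 loc [[0.06   0.1917 0.0552]] yaw 7.52 zaxis [-0.007 -0.002 -1.   ] F [-1.   0.3 -0.8] gap 0.0001
units [-1.13 -0.06 -0.15]
```

Request:
{"name": "carry_out", "arguments": {
  "increments": [
    [-0.2,-0.06,-0.1,0,0,0],
    [-0.2,0,0,0,0,0],
    [-0.15,0,0,0,0,0],
    [-0.1,0,0,0,0,0],
    [-0.1,0,0,0,0,0],
    [-0.1,0,0,0,0,0],
    [-0.1,0,0,0,0,0],
    [0,0,0,0,0,0]
  ]
}}

```text
time_s: 6.72
eef_pos: [0.588, 0.175, 0.0632]
tcp_rot: [[0.991, 0.131, 0.001], [0.131, -0.991, 0.0], [0.001, -0.0, -1.0]]
wrist_force: [0.9, 0.1, 0.8]
finger_gap: -0.0001
grasp_force: 0.5
```

Request:
{"name": "carry_out", "arguments": {
  "increments": [
    [-0.06,0,0,0,0,0],
    [-0.06,0,0,0,0,0],
    [0,0,0,0,0,0]
  ]
}}

```text
time_s: 6.97
eef_pos: [0.5843, 0.1745, 0.0628]
tcp_rot: [[0.991, 0.131, -0.0], [0.131, -0.991, 0.0], [-0.0, -0.0, -1.0]]
wrist_force: [2.2, 0.8, 1.5]
finger_gap: 0.0001
grasp_force: 1.0
```

```bash
python3 -c "
from h import *
to([.026,.1935,.06])"
```

```text
t 6.9667 loc [[0.0303 0.1944 0.0628]] yaw 7.55 zaxis [-0.  0. -1.] F [2.2 0.8 1.5] gap 0.0001
units [-0.14  0.03  0.09]
```

Pushing force is only about 2 N, so the tray is sliding and hasn't reached the fence. I continue in small steps.

Request:
{"name": "carry_out", "arguments": {
  "increments": [
    [-0.07,0,0,0,0,0],
    [-0.07,0,0,0,0,0],
    [0,0,0,0,0,0]
  ]
}}

```text
time_s: 7.22
eef_pos: [0.5819, 0.1741, 0.0634]
tcp_rot: [[0.991, 0.131, 0.004], [0.131, -0.991, 0.001], [0.004, -0.0, -1.0]]
wrist_force: [12.1, 1.6, 1.1]
finger_gap: -0.0002
grasp_force: 6.3
```

Request:
{"name": "carry_out", "arguments": {
  "increments": [
    [-0.06,0,0,0,0,0],
    [0,0,0,0,0,0]
  ]
}}

```text
time_s: 7.38
eef_pos: [0.5816, 0.1741, 0.064]
tcp_rot: [[0.991, 0.131, 0.008], [0.131, -0.991, 0.001], [0.008, -0.0, -1.0]]
wrist_force: [20.5, 2.9, 3.5]
finger_gap: -0.0001
grasp_force: 10.3
```

Request:
{"name": "carry_out", "arguments": {
  "increments": [
    [-0.05,0,0,0,0,0],
    [0,0,0,0,0,0]
  ]
}}

```text
time_s: 7.55
eef_pos: [0.5814, 0.174, 0.0645]
tcp_rot: [[0.991, 0.131, 0.011], [0.131, -0.991, 0.002], [0.011, -0.001, -1.0]]
wrist_force: [27.3, 2.9, 4.7]
finger_gap: -0.0002
grasp_force: 13.6
```

The tray is pressed against the fence. Now I back off, rise and go round to the trailing end.

Request:
{"name": "carry_out", "arguments": {
  "increments": [
    [0.6,0,0,0,0,0],
    [0.2,0,-1,0,0,0],
    [0,0,-1,0,0,0],
    [0,-0.5,-1,0,0,0],
    [-0.6,-0.9,-0.5,0,0,0],
    [-0.8,-0.9,0,0,0,0],
    [-0.5,-0.6,0,0,0,0],
    [0,0,0,0,0,0]
  ]
}}

```text
time_s: 8.22
eef_pos: [0.5288, 0.2597, 0.1678]
tcp_rot: [[0.991, 0.137, -0.004], [0.137, -0.991, 0.002], [-0.003, -0.002, -1.0]]
wrist_force: [0.8, 0.8, 0.5]
finger_gap: 0.0002
grasp_force: 0.0
```

```bash
python3 -c "
from h import *
to([-.018,.295,.062])
s=vision.snapshot('top'); v,u=np.nonzero(s['depth']>0); W=world(s,np.c_[u,v]); L=loc(W)
q=(abs(L[:,0]+.018)<.10)&(L[:,1]>.25)&(L[:,1]<.40)&(L[:,2]>.03)
print(np.c_[L[q][:,:3]].round(3)[::25])
s=vision.snapshot('wrist'); save(s,'w2.png')
"
```

```text
t 8.2167 loc [[-0.0137  0.2861  0.1678]] yaw 7.86 zaxis [-0.004  0.002 -1.   ] F [0.8 0.8 0.5] gap 0.0002
units [-0.13 -0.29  3.53]
[[ 0.045  0.259  0.469]
 [ 0.028  0.254  0.498]
 [ 0.029  0.262  0.483]
 [ 0.033  0.295  0.472]
 [ 0.028  0.293  0.483]
 [ 0.028  0.304  0.478]
 [ 0.013  0.253  0.511]
 [ 0.018  0.275  0.495]
 [ 0.025  0.314  0.481]
 [ 0.014  0.266  0.498]
 [ 0.02   0.309  0.489]
 [ 0.012  0.263  0.499]
 [ 0.018  0.308  0.49 ]
 [ 0.009  0.259  0.499]
 [ 0.014  0.304  0.493]
 [ 0.006  0.257  0.503]
 [ 0.011  0.302  0.499]
 [ 0.005  0.257  0.501]
 [ 0.01   0.303  0.496]
 [ 0.002  0.257  0.503]
 [ 0.007  0.303  0.498]
 [ 0.     0.257  0.503]
 [ 0.005  0.301  0.498]
 [-0.006  0.254  0.519]
 [ 0.003  0.301  0.501]
 [-0.009  0.254  0.521]
 [ 0.001  0.301  0.501]
 [-0.012  0.253  0.525]
 [-0.001  0.302  0.499]
 [-0.013  0.254  0.523]
 [-0.004  0.299  0.505]
 [-0.003  0.339  0.51 ]
 [-0.013  0.292  0.527]
 [-0.005  0.337  0.51 ]
 [-0.016  0.288  0.529]
 [-0.009  0.332  0.516]
 [-0.018  0.286  0.531]
 [-0.012  0.328  0.521]
 [-0.022  0.282  0.535]
 [-0.015  0.325  0.525]
 [-0.025
[... 1212 characters left out ...]
02]
 [-0.078  0.306  0.579]
 [-0.09   0.26   0.617]
 [-0.085  0.286  0.599]
 [-0.072  0.323  0.539]
 [-0.092  0.269  0.613]
 [-0.087  0.295  0.594]
 [-0.098  0.252  0.627]
 [-0.095  0.273  0.615]
 [-0.09   0.296  0.598]
 [-0.101  0.253  0.63 ]
 [-0.098  0.274  0.62 ]
 [-0.094  0.296  0.601]
 [-0.106  0.252  0.637]
 [-0.103  0.272  0.624]
 [-0.1    0.291  0.611]
 [-0.09   0.32   0.566]
 [-0.107  0.268  0.633]
 [-0.104  0.289  0.617]
 [-0.099  0.311  0.596]
 [-0.111  0.266  0.635]
 [-0.108  0.288  0.622]
 [-0.103  0.314  0.599]
 [-0.114  0.269  0.638]
 [-0.11   0.293  0.62 ]
 [-0.108  0.308  0.608]
 [-0.108  0.314  0.606]
 [-0.11   0.316  0.607]
 [-0.114  0.309  0.616]
 [-0.113  0.323  0.602]]
```

View pics/w2.png

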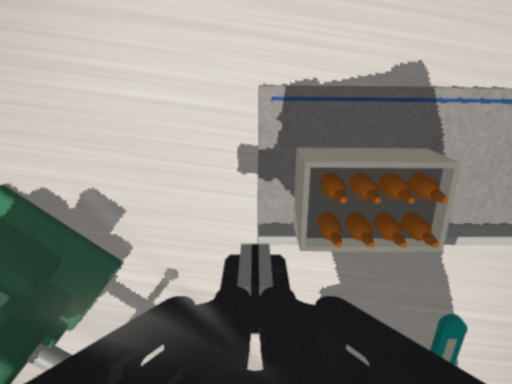

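The wrist view shows the tray at (375,200) against the fence, the fingers at (255,260) and the vise at the left edge (60,280), with its handle at (165,280). I'll check that clearance numerically before descending.

```bash
python3 -c "
from h import *
s=vision.snapshot('wrist'); v,u=np.mgrid[0:384:2,0:512:2]; v=v.ravel();u=u.ravel()
ok=(s['depth'][v,u]>0)&(u<235); L=loc(world(s,np.c_[u[ok],v[ok]])); U=u[ok];V=v[ok]
d=(L[:,2]>.03)&(L[:,2]<.25)&(L[:,1]>.31)
Q=L[d]; print(len(Q))
for z in np.arange(.04,.25,.02):
  q=Q[abs(Q[:,2]-z)<.01]
  q=q[q[:,0]>-.12]
  if len(q): i=q[:,1].argmin(); print(z.round(2),len(q),q[i].round(3),'maxx',q[q[:,0].argmax()].round(3))
T=loc(region_pts(s,spotter.trace('tray',s)[0]['region'])); T=T[(T[:,2]>.05)&(T[:,2]<.066)]
print(cv2.minAreaRect(T[:,:2].astype(np.float32)),T.min(0),T.max(0))
"
```

```text
3191
0.04 272 [-0.082  0.459  0.044] maxx [-0.051  0.499  0.031]
0.06 367 [-0.091  0.427  0.069] maxx [-0.059  0.487  0.051]
0.08 358 [-0.09   0.426  0.088] maxx [-0.075  0.444  0.079]
0.1 263 [-0.09   0.426  0.104] maxx [-0.075  0.442  0.095]
0.12 294 [-0.088  0.426  0.125] maxx [-0.052  0.438  0.115]
0.14 98 [-0.09   0.425  0.134] maxx [-0.082  0.433  0.13 ]
0.2 480 [-0.014  0.31   0.198] maxx [0.004 0.314 0.203]
0.22 871 [0.001 0.31  0.21 ] maxx [0.004 0.328 0.222]
((-0.01582782156765461, 0.19168344140052795), (0.11084090173244476, 0.07138856500387192), 89.77901458740234) [-0.05172843  0.13622107  0.05000275] [0.01988312 0.24717883 0.06599986]
```

The vise is clear (track y > 0.42), so I descend.

Request:
{"name": "carry_out", "arguments": {
  "increments": [
    [-0.1,-0.25,0.8,0,0,0.03],
    [0,0,0.9,0,0,0],
    [0,0,0.9,0,0,0],
    [0,0,0.7,0,0,0],
    [0,0,0.2,0,0,0],
    [0,0,0,0,0,0]
  ]
}}

```text
time_s: 8.92
eef_pos: [0.5289, 0.2614, 0.0616]
tcp_rot: [[0.992, 0.127, -0.002], [0.127, -0.992, -0.001], [-0.002, 0.001, -1.0]]
wrist_force: [0.4, -0.5, 0.7]
finger_gap: 0.0004
grasp_force: 0.0
```

```bash
python3 -c "
from h import *
to([-.016,.1,.062])"
```

```text
t 8.9167 loc [[-0.0134  0.2878  0.0616]] yaw 7.27 zaxis [-0.002 -0.001 -1.   ] F [ 0.4 -0.5  0.7] gap 0.0004
units [-0.06  6.26 -0.01]
```

Request:
{"name": "carry_out", "arguments": {
  "increments": [
    [-0.05,0.2,0,0,0,0],
    [0,0.2,0,0,0,0],
    [0,0.2,0,0,0,0],
    [0,0.2,0,0,0,0],
    [0,0.2,0,0,0,0],
    [0,0.25,0,0,0,0],
    [0,0.25,0,0,0,0],
    [0,0.25,0,0,0,0]
  ]
}}

```text
time_s: 9.58
eef_pos: [0.5344, 0.2098, 0.0631]
tcp_rot: [[0.992, 0.128, 0.0], [0.128, -0.992, 0.001], [0.0, -0.001, -1.0]]
wrist_force: [-0.2, 3.4, 3.7]
finger_gap: 0.0002
grasp_force: 2.2
```

Request:
{"name": "carry_out", "arguments": {
  "increments": [
    [0,0.25,0,0,0,0],
    [0,0.25,0,0,0,0],
    [0,0.25,0,0,0,0],
    [0,0.25,0,0,0,0],
    [0,0.25,0,0,0,0],
    [0,0.25,0,0,0,0],
    [0,0.2,0,0,0,0],
    [0,0.1,0,0,0,0]
  ]
}}

```text
time_s: 10.25
eef_pos: [0.5413, 0.1555, 0.0628]
tcp_rot: [[0.992, 0.127, 0.0], [0.127, -0.992, -0.0], [0.0, 0.0, -1.0]]
wrist_force: [1.2, 4.5, 4.0]
finger_gap: 0.0001
grasp_force: 2.4
```

```bash
cat > tray.py <<'E'
from h import *
to([-.016,.02,.062])
s=vision.snapshot('wrist')
T=loc(region_pts(s,spotter.trace('tray',s)[0]['region'])); T=T[(T[:,2]>.05)&(T[:,2]<.066)]
print(cv2.minAreaRect(T[:,:2].astype(np.float32)),T.min(0),T.max(0))
v,u=np.mgrid[0:384,0:512]; L=loc(world(s,np.c_[u.ravel(),v.ravel()])); f=L[(abs(L[:,2]-.034)<.003)&(abs(L[:,0]+.057)<.012)&(L[:,1]<-.01)]
if len(f)>20: print('fence inner',len(f),np.percentile(f[:,0],[2,98]))
h=cv2.cvtColor(s['img'],cv2.COLOR_RGB2HSV).reshape(-1,3)
k=(h[:,0]>=16)&(h[:,0]<=34)&(h[:,1]>140)&(h[:,2]>50)&(L[:,2]>.035)&(L[:,2]<.06)&(abs(L[:,1]+.12)<.03)
if k.sum()>20: print('flag y',k.sum(),np.percentile(L[k,1],[2,98]),'z',np.median(L[k,2]))
E
python3 tray.py
```

```text
t 10.25 loc [[-0.0148  0.1812  0.0628]] yaw 7.3 zaxis [ 0. -0. -1.] F [1.2 4.5 4. ] gap 0.0001
units [-0.02  5.37  0.03]
((-0.01743355393409729, 0.11324294656515121), (0.07246257364749908, 0.10745872557163239), 0.3133227229118347) [-0.05376568  0.05936107  0.05000006] [0.01859026 0.16710488 0.06599847]
```

Request:
{"name": "carry_out", "arguments": {
  "increments": [
    [0,0.2,0,0,0,0.01],
    [0,0.25,0,0,0,0],
    [0,0.3,0,0,0,0],
    [0,0.3,0,0,0,0],
    [0,0.3,0,0,0,0],
    [0,0.3,0,0,0,0],
    [0,0.3,0,0,0,0],
    [0,0.3,0,0,0,0]
  ]
}}

```text
time_s: 11.02
eef_pos: [0.5498, 0.0887, 0.0628]
tcp_rot: [[0.992, 0.126, -0.0], [0.126, -0.992, 0.0], [-0.0, -0.0, -1.0]]
wrist_force: [0.1, 1.9, 0.0]
finger_gap: -0.0002
grasp_force: 1.0
```

Request:
{"name": "carry_out", "arguments": {
  "increments": [
    [0,0.3,0,0,0,0],
    [0,0.3,0,0,0,0],
    [0,0.3,0,0,0,0],
    [0,0.3,0,0,0,0],
    [0,0.3,0,0,0,0],
    [0,0.25,0,0,0,0],
    [0,0.2,0,0,0,0],
    [0,0.1,0,0,0,0]
  ]
}}

```text
time_s: 11.68
eef_pos: [0.5576, 0.0278, 0.0628]
tcp_rot: [[0.992, 0.126, 0.0], [0.126, -0.992, -0.0], [0.0, 0.0, -1.0]]
wrist_force: [0.9, 3.5, -0.9]
finger_gap: -0.0001
grasp_force: 1.4
```

```bash
python3 tray.py
```

```text
t 11.6833 loc [[-0.0154  0.0524  0.0628]] yaw 7.24 zaxis [ 0. -0. -1.] F [ 0.9  3.5 -0.9] gap -0.0001
units [-0.02  1.08  0.03]
((-0.017294012010097504, -0.015457458794116974), (0.07196710258722305, 0.10739832371473312), 0.2348720133304596) [-0.05336193 -0.0692556   0.05000106] [0.01851833 0.03835884 0.0659984 ]
```

Request:
{"name": "carry_out", "arguments": {
  "increments": [
    [0,0.2,0,0,0,0.02],
    [0,0.2,0,0,0,0],
    [0,0.2,0,0,0,0],
    [0,0.15,0,0,0,0],
    [0,0.1,0,0,0,0],
    [0,0.1,0,0,0,0],
    [0,0,0,0,0,0]
  ]
}}

```text
time_s: 12.37
eef_pos: [0.5611, -0.0003, 0.0628]
tcp_rot: [[0.992, 0.124, -0.0], [0.124, -0.992, -0.0], [-0.0, 0.0, -1.0]]
wrist_force: [-0.0, 1.1, -0.3]
finger_gap: 0.0002
grasp_force: 0.0
```

```bash
python3 tray.py
```

```text
t 12.3667 loc [[-0.0156  0.0242  0.0628]] yaw 7.1 zaxis [-0. -0. -1.] F [-0.   1.1 -0.3] gap 0.0002
units [-0.01  0.14  0.03]
((-0.01711837202310562, -0.04346948117017746), (0.10763904452323914, 0.07147815078496933), 89.85746002197266) [-0.05290232 -0.09723487  0.05000136] [0.01868037 0.01032694 0.06599999]
flag y 140 [-0.10005553 -0.0966435 ] z 0.046111513202424
```

Request:
{"name": "carry_out", "arguments": {
  "increments": [
    [0,0.08,0,0,0,-0.02],
    [0,0.06,0,0,0,0],
    [0,0.05,0,0,0,0],
    [0,0,0,0,0,0]
  ]
}}

```text
time_s: 12.8
eef_pos: [0.5618, -0.0055, 0.0628]
tcp_rot: [[0.992, 0.126, 0.0], [0.126, -0.992, -0.0], [0.0, 0.0, -1.0]]
wrist_force: [0.4, 0.1, -0.6]
finger_gap: 0.0003
grasp_force: 0.1
```

Request:
{"name": "carry_out", "arguments": {
  "increments": [
    [0,0.05,0,0,0,0],
    [0,0,0,0,0,0]
  ]
}}

```text
time_s: 12.97
eef_pos: [0.562, -0.0069, 0.0628]
tcp_rot: [[0.992, 0.126, 0.0], [0.126, -0.992, 0.0], [0.0, -0.0, -1.0]]
wrist_force: [-0.1, 0.6, 0.1]
finger_gap: 0.0002
grasp_force: 0.5
```

Request:
{"name": "carry_out", "arguments": {
  "increments": [
    [0,0.05,0,0,0,0],
    [0,0,0,0,0,0]
  ]
}}

```text
time_s: 13.13
eef_pos: [0.5621, -0.0084, 0.0628]
tcp_rot: [[0.992, 0.127, -0.0], [0.127, -0.992, 0.0], [-0.0, -0.0, -1.0]]
wrist_force: [-0.1, 1.2, -0.2]
finger_gap: -0.0003
grasp_force: 0.6
```

Request:
{"name": "carry_out", "arguments": {
  "increments": [
    [0,0.04,0,0,0,0],
    [0,0,0,0,0,0]
  ]
}}

```text
time_s: 13.3
eef_pos: [0.5623, -0.0091, 0.0628]
tcp_rot: [[0.992, 0.127, 0.0], [0.127, -0.992, 0.001], [0.0, -0.001, -1.0]]
wrist_force: [0.3, 2.7, -0.3]
finger_gap: -0.0002
grasp_force: 1.6
```

Request:
{"name": "carry_out", "arguments": {
  "increments": [
    [0,0.04,0,0,0,0],
    [0,0,0,0,0,0]
  ]
}}

```text
time_s: 13.47
eef_pos: [0.5624, -0.0093, 0.0628]
tcp_rot: [[0.992, 0.128, -0.0], [0.128, -0.992, 0.002], [0.0, -0.002, -1.0]]
wrist_force: [0.3, 8.9, 0.3]
finger_gap: -0.0003
grasp_force: 4.9
```

```bash
python3 tray.py
```

```text
t 13.4667 loc [[-0.0154  0.015   0.0628]] yaw 7.33 zaxis [-0.     0.002 -1.   ] F [0.3 8.9 0.3] gap -0.0003
units [-0.02 -0.16  0.03]
((-0.017018644139170647, -0.05289510637521744), (0.10767270624637604, 0.07156109809875488), 89.75454711914062) [-0.05293745 -0.10665203  0.0500001 ] [0.01887481 0.00083909 0.06599973]
flag y 48 [-0.10087349 -0.09735297] z 0.04731305541784128
```

The end met the flag at 9 N. Now I back off and re-press the long side from the open side to make sure it's flush.

Request:
{"name": "carry_out", "arguments": {
  "increments": [
    [0,-0.3,0,0,0,0],
    [0,-0.4,-0.5,0,0,0],
    [0,0,-1,0,0,0],
    [0,0,-1,0,0,0],
    [0,0.2,-0.9,0,0,0],
    [0.7,0.9,0,0,0,0],
    [0.7,0.9,0,0,0,0],
    [0.68,1.0,0,0,0,0]
  ]
}}

```text
time_s: 14.23
eef_pos: [0.6341, -0.0714, 0.1657]
tcp_rot: [[0.992, 0.128, 0.001], [0.128, -0.992, -0.0], [0.001, 0.0, -1.0]]
wrist_force: [1.0, 0.1, 0.3]
finger_gap: 0.0002
grasp_force: 0.0
```

```bash
python3 tray.py; python3 -c "
from h import *
to([.047,-.054,.063])
s=vision.snapshot('wrist'); save(s,'w3.png')"
```

```text
t 14.2333 loc [[ 0.0475 -0.0559  0.1657]] yaw 7.34 zaxis [ 0.001 -0.    -1.   ] F [1.  0.1 0.3] gap 0.0002
units [-2.13 -2.52  3.45]
((-0.012232344597578049, -0.05847124382853508), (0.11076163500547409, 0.06323670595884323), 88.98368072509766) [-0.04476377 -0.11420411  0.05000041] [ 0.01940307 -0.0033701   0.0659869 ]
fence inner 492 [-0.06037371 -0.05228037]
flag y 1183 [-0.13524976 -0.11636284] z 0.04667060545270359
t 14.3333 loc [[ 0.0476 -0.0605  0.1645]] yaw 7.01 zaxis [ 0.001 -0.003 -1.   ] F [-0.2  1.1 -0.2] gap 0.0002
units [-0.03 -0.23  3.38]
```

View pics/w3.png

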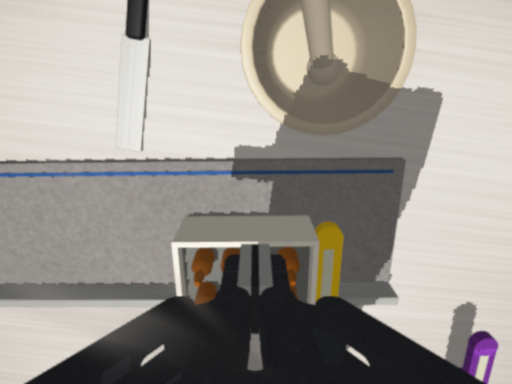

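The view shows the tray's end against the yellow flag at (325,265), parallel to the fence, with the mortar and spatula clear. I descend on the open side and press gently.

Request:
{"name": "carry_out", "arguments": {
  "increments": [
    [0,-0.22,0.9,0,0,-0.07],
    [0,0,0.9,0,0,0],
    [0,0,0.8,0,0,0],
    [0,0,0.6,0,0,0],
    [0,0,0.2,0,0,0],
    [0,0,0,0,0,0]
  ]
}}

```text
time_s: 14.88
eef_pos: [0.6314, -0.0638, 0.0618]
tcp_rot: [[0.991, 0.136, -0.002], [0.136, -0.991, 0.0], [-0.002, -0.001, -1.0]]
wrist_force: [-1.2, 0.6, -0.2]
finger_gap: -0.0
grasp_force: 0.0
```

Request:
{"name": "carry_out", "arguments": {
  "increments": [
    [-0.15,0,0,0,0,0],
    [-0.15,0,0,0,0,0],
    [-0.1,0,0,0,0,0],
    [-0.07,0,0,0,0,0],
    [0,0,0,0,0,0]
  ]
}}

```text
time_s: 15.3
eef_pos: [0.6181, -0.0666, 0.0635]
tcp_rot: [[0.991, 0.135, 0.001], [0.135, -0.991, 0.0], [0.001, 0.0, -1.0]]
wrist_force: [0.1, -0.0, 0.2]
finger_gap: -0.0003
grasp_force: 0.0
```

```bash
python3 -c "
from h import *
to([.0275,-.054,.063])"
```

```text
t 15.3 loc [[ 0.0322 -0.049   0.0635]] yaw 7.75 zaxis [ 0.001  0.    -1.   ] F [ 0.1 -0.   0.2] gap -0.0003
units [-0.16  0.17  0.02]
```

Request:
{"name": "carry_out", "arguments": {
  "increments": [
    [-0.05,0.17,0,0,0,0.03],
    [-0.06,0,0,0,0,0],
    [0,0,0,0,0,0]
  ]
}}

```text
time_s: 15.55
eef_pos: [0.6154, -0.0725, 0.0628]
tcp_rot: [[0.991, 0.131, -0.0], [0.131, -0.991, -0.0], [-0.0, 0.0, -1.0]]
wrist_force: [-0.7, 0.5, 0.2]
finger_gap: 0.0002
grasp_force: 0.0
```

Request:
{"name": "carry_out", "arguments": {
  "increments": [
    [-0.05,0,0,0,0,0],
    [0,0,0,0,0,0]
  ]
}}

```text
time_s: 15.72
eef_pos: [0.6145, -0.0721, 0.0629]
tcp_rot: [[0.991, 0.132, 0.001], [0.132, -0.991, 0.0], [0.001, -0.0, -1.0]]
wrist_force: [3.6, -0.4, -0.1]
finger_gap: 0.0002
grasp_force: 1.4
```

Request:
{"name": "carry_out", "arguments": {
  "increments": [
    [-0.04,0,0,0,0,0],
    [0,0,0,0,0,0]
  ]
}}

```text
time_s: 15.88
eef_pos: [0.6143, -0.0721, 0.0633]
tcp_rot: [[0.991, 0.132, 0.003], [0.132, -0.991, 0.0], [0.003, 0.0, -1.0]]
wrist_force: [8.5, 0.8, 1.0]
finger_gap: 0.0002
grasp_force: 4.1
```

Request:
{"name": "carry_out", "arguments": {
  "increments": [
    [0.2,0,0,0,0,0],
    [0.3,0,0,0,0,0],
    [0,0,-1,0,0,0],
    [0,0,-1,0,0,0],
    [0,0,-1,0,0,0],
    [-1,0,-1,0,0,0],
    [-1,0,-1,0,0,0],
    [-1,0,-1,0,0,0]
  ]
}}

```text
time_s: 16.55
eef_pos: [0.5387, -0.0819, 0.2421]
tcp_rot: [[0.991, 0.132, -0.001], [0.132, -0.991, 0.0], [-0.001, -0.0, -1.0]]
wrist_force: [0.8, -0.3, 0.1]
finger_gap: 0.0002
grasp_force: 0.0
```

Request:
{"name": "carry_out", "arguments": {
  "increments": [
    [-1,0,0,0,0,0],
    [-1,0,0,0,0,0],
    [-1,0,0,0,0,0],
    [0,0,0,0,0,0],
    [0,0,0,0,0,0]
  ]
}}

```text
time_s: 16.97
eef_pos: [0.4505, -0.094, 0.2417]
tcp_rot: [[0.991, 0.131, -0.0], [0.131, -0.991, 0.0], [-0.0, -0.0, -1.0]]
wrist_force: [0.7, -0.4, -0.5]
finger_gap: -0.0001
grasp_force: 0.0
```

```bash
python3 tray.py; python3 -c "
from h import *
s=vision.snapshot('wrist'); save(s,'w4.png')
s=vision.snapshot('scene')
for t in ['bottle','mortar','spatula']:
  print(t,[(round(b['p'],2),np.round(b['position'],3)) for b in spotter.boxes_of(t,s)[:1]])"
```

```text
t 16.9667 loc [[-0.1374 -0.0543  0.2417]] yaw 7.51 zaxis [-0.  0. -1.] F [ 0.7 -0.4 -0.5] gap -0.0001
units [ 4.05 -2.47  5.99]
((-0.020107459276914597, -0.05424968898296356), (0.06128367781639099, 0.11034891754388809), 0.014439749531447887) [-0.05075356 -0.10941897  0.05002125] [0.01054723 0.00091952 0.06599999]
fence inner 1494 [-0.05864672 -0.05105309]
flag y 1474 [-0.13075372 -0.09926858] z 0.04728256954758736
bottle [(0.77, array([0.745, 0.196, 0.066]))]
mortar [(0.95, array([ 0.742, -0.104,  0.046]))]
spatula [(0.88, array([0.73 , 0.029, 0.003]))]
```

View pics/w4.png

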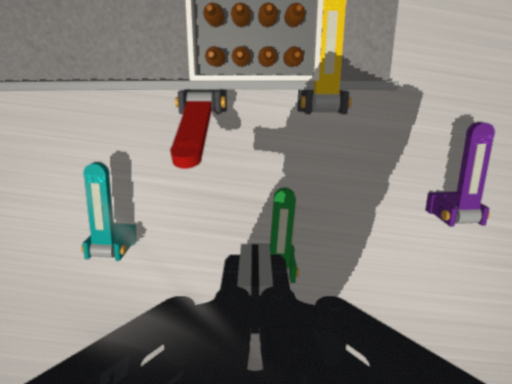

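The final view shows the tray's end against the lowered yellow flag at (328,40) and its long side flush with the fence at (260,80). The red flag is still up at (190,130), and the bottle, mortar and spatula have not moved.

```bash
python3 -c "
from station import sign_off
print(sign_off())"
```

```text
the job is handed in; nothing more can be done
None
```

The job is handed in at about 17 s of robot time: the yellow flag is fully down, and the tray's end rests against it with its long side flush to the fence; the red flag is still up, and the bottle, spatula and mortar were not moved.

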